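Clip the lid of the food container shut

ROBOT

A 6-joint arm with a two-finger parallel gripper is mounted at the origin on a cart in front of the work surface, level with it; the furniture and walls round the work are solid. World frame = base frame: x ahead of the robot, y to its left, z up, the work surface at z = 0. Lengths are in mm, angles in rad, forces in N, time in s.
With the tool pointing down it reaches from about 275 to 750 mm from the base axis. Payload 10.2 kg.
Tool frame: the origin (TCP) lies between the finger pads; the fingertips stand 17 mm ahead of it and the grasp point (between the pads) lies 2 mm behind it; z points along the fingers, y is the line along which they close (so a half turn about z gives the same grasp; the last joint's range is limited). The gripper opens to 85 mm and grips with 20 to 120 N. Pads are 22 mm wide; open, the fingers measure 114 mm over their backs; the gripper's body (76 mm by 85 mm) begins 54 mm behind the grasp point. The pads swing forward as they close: fully open they stand 13 mm farther back than shut.
Start: joints at [-1.345, 0.313, 1.498, -0, 1.331, -0.223], TCP at [227.778, -473.021, 248.294] pointing down, gripper open.
Joint ranges: [-2.94, 2.94], [-0.97, 2.17], [0.19, 2.56], [-1.23, 4.37], [0.02, 3.11], [-2.88, 2.88]. Speed limits (rad/s): [2.39, 2.39, 3.01, 3.14, 3.14, 3.14].

INTERFACE

Orientations are given as a unit quaternion [w, x, y, z].
In Python, from rig import * gives the robot as it stands.
- The arm moves only by the tool step_arm, never from a script. Its argument "commands" is text: rows parted by semicolons, each of 7 numbers parted by spaces: the opening, from 0 (shut) to 1 (fully open), then the shift along the tool's x, y, z in cm, then the turn, a rotation vector about the tool's x, y, z in rad. In form: hand x y z rx ry rz; .... A call has 1 to 20 rows; each row is the pose to reach, as a shift and turn from the pose commanded when the call began, along the tool's axes at that moment; what a row does not reach only later rows make up. A row lasts 1/12 s, in which the tool goes at most 41.7 mm and 7.16 degrees, less where a joint would pass 70% of its speed; a pose out of reach is approached as far as the arm can. A call with a gripper value outside its range is refused whole. The fingers move at their own pace and stop on an object; "newtons" is the grip in N (left out, the last holds). Time passes only in rows, so rows that repeat a pose let the fingers close. It gives the time, the measured TCP pose, the force, the opening and the grip force at its end, in the units of the state.
- sense(): the state, without advancing time (a new reading comes with each control period).
- capture(name): name is "side" or "top"; returns the picture (400x640x3 uint8, red, green, blue); there is no depth.
- camera_model(name): a dict with "mtx" (3x3 intrinsics, pixels), "eye" and "rotation" of the camera in the world. Camera axes: x right, y down, z forward; pixel columns grow to the right and rows downward; lengths in mm; the calibration is good to about 2 mm. A picture is of the moment at which its call begins. camera_model takes no time and is no camera call.
- finish_job(): hands the job in; it is judged then, once.
Trained networks look in the newest picture that a camera, given by its name, has taken for a name from the list of things; names that differ only in an ending like _2 or _b are one class to them, and where a whole thing is asked for, a point or a joint stands for the part that bears it (a point fixed in the world has none). Each returns a list of dicts, best first, with "score" (0 to 1); they miss things now and then, are a little off and sometimes report something else, mostly with a low value. They report only what shows in the picture. A call takes as long as a camera call.
- search_frame(camera, label): "rect" ([centre column, centre row, width, height] in pixels, round what is visible of it).
- trace(camera, label): "mask" (400x640 bool, what is visible of it) and "rect" ([centre column, centre row, width, height] in pixels, round what is visible of it).
- spot_point(camera, label): "xy" ([column, row] in pixels: a listed point, or the origin of a listed thing).
The state is a dict: "time_s": time; "joints": joint angles; "dq": joint speeds; "tau": joint torques, N m; "eef_pos": TCP position; "ee_rot": TCP orientation; "force": force on the tool from outside, world axes, zero at the start; "wrist_torque": the same for the moment, N m; "grip_width": opening from 0.0 (shut) to 1.0 (fully open); "grip_force": force on a finger pad.
Only numpy, scipy, OpenCV 4.12 (cv2) and the standard library are available. Lean on these libraries where they do the work, as an engineer would, in place of code of your own. Each camera call takes 0.05 s, during which the arm holds its last target. There are 200 camera calls.

TASK

The food container with the blue clips is ready for the fridge: fold both of its blue clips, one after the other, down over the rim of the lid until they lie flat against the sides. Leave the container standing where it is rather than shoving it about, and do not touch the one with the orange clips, which is still cooling.

Things in the scene. Friction and masses are not known exactly. Their poses are not given: they have to be found in the camera images.
- blue_box: Square clear food container with red food, a white lid seated on it and two blue clips on opposite sides; loose, about 0.8 kg. 116 x 116 mm, lid 122 x 122, 75 high over the lid. Origin: centre of its underside, on the worktop; z up; y points through its left clip, -y through its right clip. At yaw 0 its y is the robot's left; it is turned up to 0.4 rad either way.
- blue_box_left (a joint): Left blue clip (+y side), rad: 0 = shut, hanging flat against the wall; 1.57 = sticking out level; larger = tilted up; starts at 1.5 to 2.1. Flap 70 mm wide (along x), 38 long from hinge to free edge, 4 thick; hinge axis along x through (0, 65, 68) mm of the container's frame. Stiff hinge (about 1 N at the free edge), no spring: it stays where left.
- blue_box_right (a joint): Right blue clip (-y side), rad: mirror image of the left, hinge axis through (0, -65, 68) mm; same values, starts 1.5 to 2.1. For both clips: the face that looks up while open is the outer face when shut; push on it, down beside the wall and then inward, to shut it. Shut, the outer face is 67 mm from the container's middle plane.
- orange_box: The same container with green food, orange clips (also open) and orange trim on the lid; same size, frame and range of yaw. It stands to the left or right of the blue-clipped one, centres 0.25 m or more apart. Must not be touched.

How it is judged:
By the outcome, as a careful person would: the job done as asked, in the order asked, and still so for the second after the job is handed in, with the robot touching nothing.
It also fails if it takes over 38 s, if anything falls off the work surface, if the arm or the gripper's body presses on something with over 40 N, if the wrist force passes 120 N, or if a joint passes its speed limit or range.

## Working session

There is one attempt and no reset: what is moved stays moved. The work goes in short steps, Python scripts to look and compute and a tool call to move; the robot and the scene stay as the last step left them, time stands still between calls to the robot, and variables do not carry over. Pictures are saved under pics/ and viewed, at most 10 in all, crops included, and the job is handed in when it is done.

Besides the shell and the picture viewer there is one more tool, called after "Call:" in YAML: its name, and indented under it one key for each argument. step_arm: Moves the arm, as the interface text tells. Its arguments: {"type":"object","properties":{"commands":{"type":"string"},"newtons":{"type":"number"}},"required":["commands"]}

```bash
mkdir -p pics; python3 - <<'E'
from rig import *
import cv2,numpy as np
s=sense();print(s['eef_pos'],s['ee_rot'],s['time_s'])
for n in ['side','top']:
    im=capture(n);cv2.imwrite(f'pics/{n}0.png',im[:,:,::-1])
    m=camera_model(n);print(n,m)
    for l in ['blue_box','orange_box','blue_box_left','blue_box_right']:
        print(l,[(np.round(d['xy']),round(d['score'],2)) for d in spot_point(n,l)][:3])
E
```

```text
[ 227.71056233 -472.77379355  247.72307467] [-6.61252275e-04  9.74928814e-01  2.22516001e-01 -1.60420679e-05] 0.0
side {'mtx': array([[463.42966451,   0.        , 322.24437803],
       [  0.        , 463.42966451, 202.27905873],
       [  0.        ,   0.        ,   1.        ]]), 'eye': array([421.74976227, 673.65314393, 527.87764953]), 'rotation': array([ 0.02701898, -0.02683741,  0.8575672 , -0.51296026])}
blue_box [(array([298., 266.]), 0.84)]
orange_box [(array([321., 199.]), 0.72)]Traceback (most recent call last):
  File "<stdin>", line 8, in <module>
ValueError: it knows: blue_box, orange_box
```

```bash
python3 - <<'E'
from rig import *
import cv2,numpy as np
im=capture('top');cv2.imwrite('pics/top0.png',im[:,:,::-1])
print(camera_model('top'))
for l in ['blue_box','orange_box']:
    print(l,[(np.round(d['xy']),round(d['score'],2)) for d in spot_point('top',l)][:3])
E
```

```text
{'mtx': array([[505.14522895,   0.        , 318.2002323 ],
       [  0.        , 505.14522895, 198.61601086],
       [  0.        ,   0.        ,   1.        ]]), 'eye': array([ 424.19574752, -163.6224232 ,  994.10693619]), 'rotation': array([-0.027639  ,  0.71050072, -0.70138056,  0.04990119])}
blue_box [(array([239., 200.]), 0.88)]
orange_box [(array([389., 214.]), 0.58)]
```

View pics/side0.png

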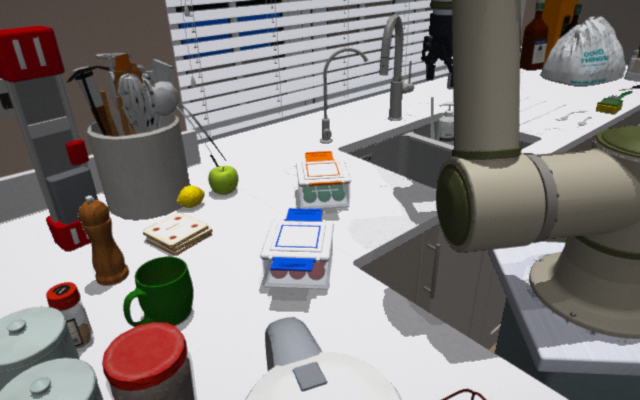

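View pics/top0.png

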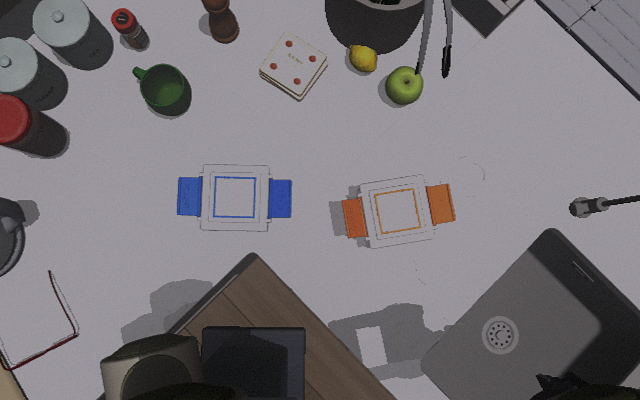

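```bash
cat > h.py <<'E'
from rig import *
import cv2,numpy as np
from scipy.spatial.transform import Rotation as R
def RM(m):
    q=m['rotation'];return R.from_quat([q[1],q[2],q[3],q[0]]).as_matrix()
def unproj(n,px,z):
    m=camera_model(n);px=np.atleast_2d(px).astype(float)
    d=(RM(m)@np.linalg.inv(m['mtx'])@np.c_[px,np.ones(len(px))].T).T
    return m['eye']+d*((z-m['eye'][2])/d[:,2])[:,None]
def proj(n,P):
    m=camera_model(n);c=(np.atleast_2d(P)-m['eye'])@RM(m);u=c@m['mtx'].T
    return u[:,:2]/u[:,2:]
def blobs(im,lo=100,hi=128):
    h=cv2.cvtColor(im,cv2.COLOR_RGB2HSV)
    k=((h[...,0]>=lo)&(h[...,0]<=hi)&(h[...,1]>120)&(h[...,2]>60)).astype(np.uint8)
    n,l,st,c=cv2.connectedComponentsWithStats(k)
    return [(c[i],st[i],np.argwhere(l==i)[:,::-1]) for i in range(1,n) if st[i,4]>40]
E
python3 - <<'E'
from h import *
for n in ['side','top']:
    im=cv2.imread(f'pics/{n}0.png')[:,:,::-1].copy()
    for lo,hi in [(100,128),(4,20)]:
        for c,st,p in blobs(im,lo,hi):
            if n=='side' and c[1]<140: continue
            r=cv2.minAreaRect(p.astype(np.float32))
            b=cv2.boxPoints(r)
            print(n,lo,np.round(c,1),st[4],[np.round(unproj(n,x,75)[:,:2],0).tolist() for x in [c,b]])
d=spot_point('side','blue_box')[0]['xy'];print(unproj('side',d,0))
for l in ['blue_box','orange_box']:
    print(unproj('top',spot_point('top',l)[0]['xy'],0))
E
```

```text
side 100 [303.9 214.5] 428 [[[525.0, -116.0]], [[559.0, -93.0], [566.0, -141.0], [491.0, -144.0], [488.0, -96.0]]]
side 100 [292.1 263.6] 545 [[[527.0, 49.0]], [[561.0, 66.0], [567.0, 30.0], [490.0, 31.0], [488.0, 67.0]]]
side 4 [318.5 155.8] 244 [[[520.0, -418.0]], [[558.0, -442.0], [487.0, -456.0], [482.0, -395.0], [550.0, -382.0]]]
side 4 [325.1 183.1] 101 [[[493.0, -260.0]], [[530.0, -261.0], [458.0, -274.0], [457.0, -258.0], [528.0, -246.0]]]
side 4 [ 91.9 210.5] 439 [[[961.0, -115.0]], [[994.0, -109.0], [999.0, -190.0], [930.0, -122.0], [930.0, -51.0]]]
side 4 [ 95.1 227.6] 156 [[[919.0, -50.0]], [[954.0, -62.0], [910.0, -87.0], [877.0, -32.0], [919.0, -10.0]]]
side 4 [107.3 264.5] 882 [[[837.0, 66.0]], [[897.0, 13.0], [851.0, -11.0], [782.0, 105.0], [824.0, 124.0]]]
side 4 [ 60.1 291.7] 163 [[[876.0, 139.0]], [[903.0, 135.0], [873.0, 111.0], [851.0, 139.0], [880.0, 162.0]]]
side 4 [154.8 323.3] 46 [[[701.0, 200.0]], [[732.0, 199.0], [676.0, 194.0], [673.0, 201.0], [728.0, 206.0]]]
top 100 [189.1 195.9] 887 [[[527.0, 43.0]], [[492.0, 64.0], [564.0, 64.0], [562.0, 21.0], [491.0, 22.0]]]
top 100 [234.7 196.5] 221 [[[527.0, -40.0]], [[490.0, -1.0], [565.0, -1.0], [564.0, -76.0], [489.0, -75.0]]]
top 100 [279.5 198.3] 837 [[[525.0, -121.0]], [[489.0, -101.0], [561.0, -101.0], [560.0, -142.0], [488.0, -141.0]]]
top 4 [440.2 203.7] 867 [[[520.0, -417.0]], [[551.0, -390.0], [560.0, -432.0], [488.0, -445.0], [480.0, -403.0]]]
top 4 [395.  197.5] 107 [[[530.0, -333.0]], [[536.0, -294.0], [549.0, -368.0], [502.0, -375.0], [489.0, -302.0]]]
top 4 [354.2 217.7] 738 [[[492.0, -258.0]], [[523.0, -234.0], [530.0, -269.0], [459.0, -282.0], [452.0, -247.0]]]
top 4 [399.1 230. ] 52 [[[470.0, -341.0]], [[470.0, -307.0], [478.0, -379.0], [472.0, -380.0], [463.0, -307.0]]]
[[531.72572565 -46.99091993   0.        ]]
[[528.69795634 -37.50719521   0.        ]]
[[ 505.10931819 -334.57810907    0.        ]]
```

```bash
cat >> h.py <<'E'
def go(x,y,z,tx=None):
    # cm shift + rotvec to world target; tool y along world yaw 'tx', pointing down
    s=sense();q=s['ee_rot'];r=R.from_quat([q[1],q[2],q[3],q[0]])
    d=r.inv().apply(np.array([x,y,z])-s['eef_pos'])/10
    c,s_=np.cos(tx),np.sin(tx)
    T=np.array([[-s_,c,0],[c,s_,0],[0,0,-1]]) # columns: tool x,y,z
    T=np.c_[np.cross([c,s_,0],[0,0,-1]),[c,s_,0],[0,0,-1]]
    print(np.round(d,2),np.round((r.inv()*R.from_matrix(T)).as_rotvec(),3),np.round(s['eef_pos'],1),np.round(s['force'],1),s['time_s'],np.round(s['joints'],2))
E
python3 -c "
from h import *
go(528,52,248,-.012)"
```

```text
[ 4.983e+01 -3.428e+01  3.000e-02] [-0.   -0.   -1.11] [ 227.8 -473.   248.3] [-0.4 -0.4 -0.3] 0.45 [-1.35  0.31  1.5   0.    1.33 -0.22]
```

Call:
step_arm:
  commands: "0 4 -2.7 0 0 0 -0.09; 0 8 -5.5 0 0 0 -0.18; 0 12 -8.2 0 0 0 -0.27; 0 16 -11 0 0 0 -0.36; 0 20 -13.8 0 0 0 -0.45; 0 24 -16.5 0 0 0 -0.54; 0 28 -19.3 0 0 0 -0.63; 0 32 -22 0 0 0 -0.72; 0 36 -24.8 0 0 0 -0.8; 0 40 -27.5 0 0 0 -0.9; 0 44 -30.3 0 0 0 -0.99; 0 47 -32.3 0 0 0 -1.05; 0 49.8 -34.3 0 0 0 -1.11; 0 49.8 -34.3 0 0 0 -1.11; 0 49.8 -34.3 0 0 0 -1.11; 0 49.8 -34.3 0 0 0 -1.11; 0 49.8 -34.3 0 0 0 -1.11; 0 49.8 -34.3 0 0 0 -1.11"

```text
time_s: 1.95
eef_pos: [527.4, 51.5, 248.2]
ee_rot: [-0.0, 0.711, 0.703, -0.0]
force: [-0.3, 0.3, 0.8]
grip_width: 0.003
grip_force: 0.0
```

```bash
python3 - <<'E'
from h import *
go(528,52,120,-.012)
s=sense();q=s['ee_rot'];print(R.from_quat([q[1],q[2],q[3],q[0]]).as_matrix().round(3))
im=capture('side');cv2.imwrite('pics/side1.png',cv2.resize(im[60:310,150:470,::-1],None,fx=2.4,fy=2.4))
E
```

```text
[ 0.05  0.07 12.82] [-0.  0. -0.] [527.4  51.5 248.2] [-0.3  0.3  0.8] 1.95 [-0.12  0.32  1.48 -0.    1.34 -0.11]
[[ 0.012  1.    -0.   ]
 [ 1.    -0.012 -0.   ]
 [-0.    -0.    -1.   ]]
```

View pics/side1.png

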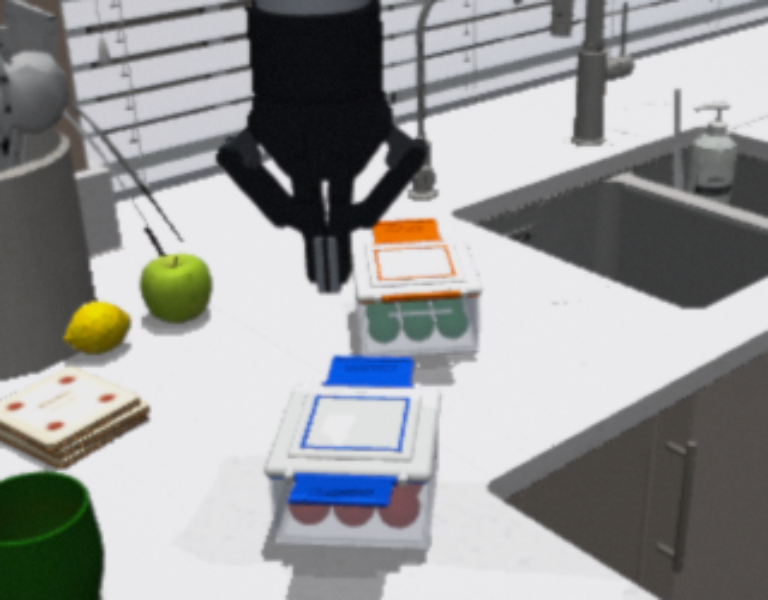

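Call:
step_arm:
  commands: "0 0 0 3.5 0 0 0; 0 0 0 7 0 0 0; 0 0 0 10.5 0 0 0; 0 0 0 13 0 0 0; 0 0 0 14 0 0 0; 0 0 0 14.8 0 0 0; 0 0 0 15.5 0 0 0; 0 0 0 16.2 0 0 0; 0 0 0 16.9 0 0 0; 0 0 0 17.6 0 0 0; 0 0 0 18.3 0 0 0; 0 0 0 19 0 0 0; 0 0 0 19.7 0 0 0; 0 0 0 20.3 0 0 0; 0 0 0 20.9 0 0 0; 0 0 0 20.9 0 0 0"

```text
time_s: 3.33
eef_pos: [527.0, 52.2, 37.9]
ee_rot: [-0.001, 0.711, 0.703, -0.001]
force: [0.2, 1.5, 0.2]
grip_width: -0.001
grip_force: 0.2
```

```bash
python3 - <<'E'
from h import *
go(528,40,39,-.012)
im=capture('side');cv2.imwrite('pics/side2.png',cv2.resize(im[160:310,220:380,::-1],None,fx=4,fy=4))
E
```

```text
[-1.22  0.12 -0.11] [-0.002 -0.     0.   ] [527.   52.2  37.9] [0.2 1.5 0.2] 3.3333 [-0.12  0.59  1.7  -0.    0.86 -0.11]
```

View pics/side2.png

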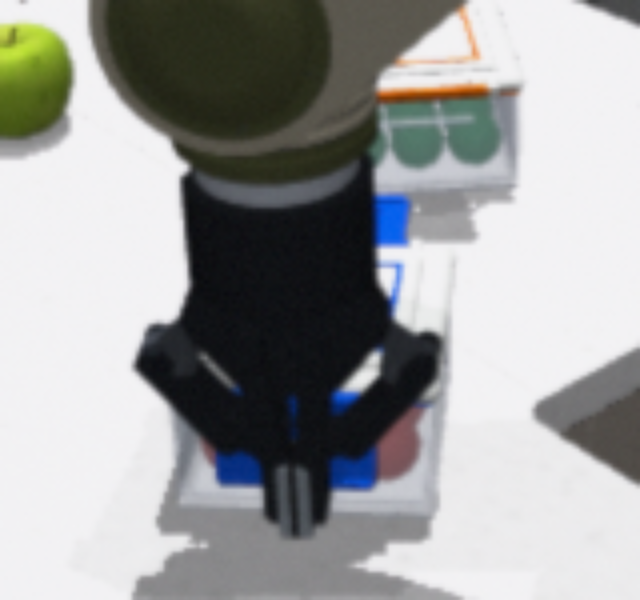

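Call:
step_arm:
  commands: "0 -0.3 0 0 0 0 0; 0 -0.6 0 0 0 0 0; 0 -0.8 0 0 0 0 0; 0 -1.0 0 0 0 0 0; 0 -1.1 0 0 0 0 0; 0 -1.2 0 0 0 0 0; 0 -1.2 0 0 0 0 0; 0 -1.2 0 0 0 0 0"

```text
time_s: 4.05
eef_pos: [527.5, 40.2, 39.4]
ee_rot: [0.0, 0.711, 0.703, 0.0]
force: [-0.1, 3.3, 1.8]
grip_width: -0.001
grip_force: 0.1
```

```bash
python3 - <<'E'
from h import *
go(528,38.5,39,-.012)
for i in range(3): capture('side'); print(sense()['force'].round(2))
E
```

```text
[-0.17  0.05  0.04] [ 0. -0.  0.] [527.5  40.2  39.4] [-0.1  3.3  1.8] 4.05 [-0.15  0.58  1.7   0.    0.86 -0.13]
[-0.13  2.89  1.41]
[0.23 3.25 2.3 ]
[1.28 2.83 2.1 ]
```

Call:
step_arm:
  commands: "0 -0.05 0 0 0 0 0; 0 -0.05 0 0 0 0 0; 0 -0.1 0 0 0 0 0; 0 -0.1 0 0 0 0 0"

```text
time_s: 4.53
eef_pos: [527.6, 39.3, 39.4]
ee_rot: [-0.0, 0.711, 0.703, 0.0]
force: [0.1, 5.2, 1.9]
grip_width: 0.003
grip_force: 0.1
```

```bash
python3 - <<'E'
from h import *
go(528,38.5,39,-.012)
capture('side'); print(sense()['force'].round(2))
im=capture('top');cv2.imwrite('pics/top2.png',cv2.resize(im[140:250,150:310,::-1],None,fx=4,fy=4))
for c,st,p in blobs(im):
    print(np.round(c,1),st,np.round(unproj('top',cv2.boxPoints(cv2.minAreaRect(p.astype(np.float32))),75)[:,:2]).tolist())
E
```

```text
[-0.08  0.05  0.04] [ 0. -0.  0.] [527.6  39.3  39.4] [0.1 5.2 1.9] 4.5333 [-0.15  0.58  1.7   0.    0.86 -0.14]
[-0.39  5.06  1.65]
[235.5 196.9] [214 176  43  42 218] [[490.0, -3.0], [565.0, -3.0], [564.0, -78.0], [489.0, -78.0]]
[280.3 198.3] [269 179  24  40 838] [[489.0, -102.0], [561.0, -103.0], [560.0, -144.0], [488.0, -143.0]]
```

Call:
step_arm:
  commands: "0 0.5 0 0 0 0 0; 0 1.5 0 0 0 0 0; 0 3 0 0 0 0 0; 0 3.5 0 -2 0 0 0; 0 3.5 0 -6 0 0 0; 0 3.5 0 -10 0 0 0; 0 3.5 0 -14 0 0 0; 0 2 0 -16 0 0 0; 0 -1 0 -16 0 0 0; 0 -5 0 -16 0 0 0; 0 -9 0 -16 0 0 0; 0 -13 0 -16 0 0 0; 0 -16 0 -16 0 0 0; 0 -17 0 -16 0 0 0; 0 -17 0 -16 0 0 0; 0 -17 0 -16 0 0 0"

```text
time_s: 5.97
eef_pos: [525.5, -130.0, 199.1]
ee_rot: [-0.0, 0.711, 0.703, -0.0]
force: [0.6, 0.3, 0.1]
grip_width: -0.001
grip_force: 0.0
```

```bash
python3 - <<'E'
from h import *
go(526,-133,120,-.012)
im=capture('side');cv2.imwrite('pics/side3.png',cv2.resize(im[160:310,220:380,::-1],None,fx=4,fy=4))
for c,st,p in blobs(im):
    if c[1]>180: print(np.round(c,1),st)
im=capture('top')
for c,st,p in blobs(im):
    print(np.round(c,1),st,np.round(unproj('top',cv2.boxPoints(cv2.minAreaRect(p.astype(np.float32))),75)[:,:2]).tolist())
E
```

```text
[-0.3   0.06  7.91] [-0. -0. -0.] [ 525.5 -130.   199.1] [0.6 0.3 0.1] 5.9667 [-0.46  0.39  1.52  0.    1.23 -0.45]
[304.5 213.9] [285 208  37  13 433]
[294.1 267.2] [273 256  43  23 842]
```

View pics/side3.png

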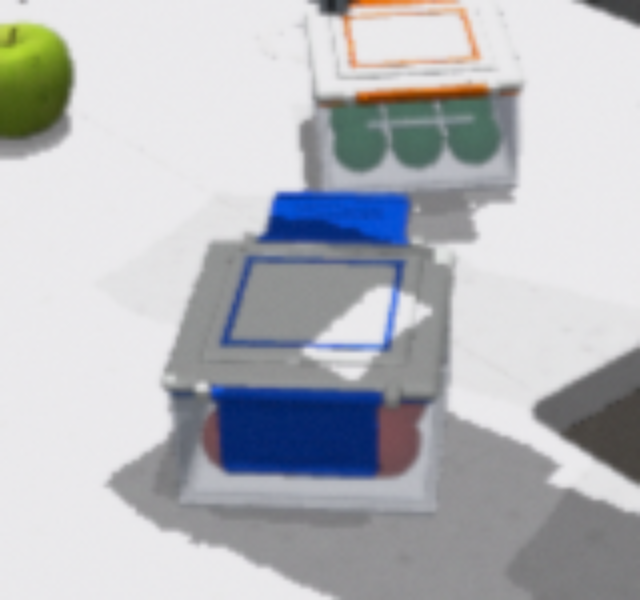

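Call:
step_arm:
  commands: "0 -0.3 0 4 0 0 0; 0 -0.3 0 7 0 0 0; 0 -0.3 0 8.5 0 0 0; 0 -0.3 0 9.5 0 0 0; 0 -0.3 0 10.3 0 0 0; 0 -0.3 0 11 0 0 0; 0 -0.3 0 11.7 0 0 0; 0 -0.3 0 12.4 0 0 0; 0 -0.3 0 13.1 0 0 0; 0 -0.3 0 13.8 0 0 0; 0 -0.3 0 14.5 0 0 0; 0 -0.3 0 15.2 0 0 0; 0 -0.3 0 15.7 0 0 0; 0 -0.3 0 16.1 0 0 0; 0 -0.3 0 16.1 0 0 0; 0 -0.3 0 16.1 0 0 0"

```text
time_s: 7.4
eef_pos: [525.3, -133.9, 38.1]
ee_rot: [-0.0, 0.711, 0.703, -0.0]
force: [1.2, 0.6, 0.9]
grip_width: -0.001
grip_force: 0.1
```

```bash
python3 - <<'E'
from h import *
go(526,-125,39,-.012)
print(proj('side',[[528-35,26,30],[528+35,26,30],[528+35,28,30],[528+35,33,31],[528+35,26,68]]).round(1))
im=capture('top')
for c,st,p in blobs(im): print(np.round(c,1),st)
im=capture('side')
for c,st,p in blobs(im):
    if c[1]>180: print(np.round(c,1),st)
print(sense()['force'])
E
```

```text
[ 0.89  0.06 -0.09] [-0. -0. -0.] [ 525.3 -133.9   38.1] [1.2 0.6 0.9] 7.4 [-0.47  0.61  1.66  0.    0.87 -0.45]
[[314.3 277.6]
 [274.6 276.4]
 [274.4 277.1]
 [273.9 278.4]
 [273.1 258.6]]
[199.9 196.3] [198 177   5  40 136]
[303.1 219.5] [285 218  37   3  60]
[294.1 267.2] [273 257  43  22 844]
[ 0.41627524  0.34904985 -0.16260378]
```

Call:
step_arm:
  commands: "0 0.3 0 0 0 0 0; 0 0.6 0 0 0 0 0; 0 0.8 0 0 0 0 0; 0 0.9 0 0 0 0 0; 0 1.0 0 0 0 0 0; 0 1.05 0 0 0 0 0; 0 1.05 0 0 0 0 0; 0 1.05 0 0 0 0 0"

```text
time_s: 8.17
eef_pos: [525.5, -123.3, 38.3]
ee_rot: [-0.0, 0.711, 0.703, 0.0]
force: [0.7, 0.3, 0.9]
grip_width: -0.006
grip_force: 0.0
```

```bash
python3 - <<'E'
from h import *
go(526,-121.5,39,-.012)
im=capture('top')
for c,st,p in blobs(im): print(np.round(c,1),st)
print(proj('top',[[527,26,y] for y in (30,50,70)]).round(1), sense()['force'])
E
```

```text
[ 0.18  0.04 -0.07] [-0. -0. -0.] [ 525.5 -123.3   38.3] [0.7 0.3 0.9] 8.1667 [-0.45  0.6   1.67  0.    0.87 -0.44]
[200.3 188.7] [198 177   5  26  83]
[[203.2 198.8]
 [201.1 197.7]
 [198.9 196.4]] [-0.2814921   0.25614414  0.55193306]
```

Call:
step_arm:
  commands: "0 0.1 0 0 0 0 0; 0 0.15 0 0 0 0 0; 0 0.15 0 0 0 0 0"

```text
time_s: 8.47
eef_pos: [525.5, -122.0, 38.3]
ee_rot: [0.0, 0.711, 0.703, -0.0]
force: [0.4, -0.5, -0.3]
grip_width: -0.001
grip_force: 0.1
```

Call:
step_arm:
  commands: "0 0.1 0 0 0 0 0; 0 0.15 0 0 0 0 0; 0 0.15 0 0 0 0 0"

```text
time_s: 8.72
eef_pos: [525.6, -120.6, 38.3]
ee_rot: [0.0, 0.711, 0.703, -0.0]
force: [-1.0, -4.8, 0.1]
grip_width: 0.001
grip_force: 0.2
```

Call:
step_arm:
  commands: "0 -0.5 0 0 0 0 0; 0 -1.5 0 0 0 0 0; 0 -3 0 0 0 0 0; 0 -3 0 -3 0 0 0; 0 -3 0 -7 0 0 0; 0 -3 0 -11 0 0 0; 0 -3 0 -15 0 0 0; 0 -3 -3 -18 0 0 0; 0 -3 -7 -18 0 0 0; 0 -3 -11 -18 0 0 0; 0 -3 -15 -18 0 0 0; 0 -3 -18 -18 0 0 0; 0 -3 -18 -18 0 0 0; 0 -3 -18 -18 0 0 0"

```text
time_s: 9.88
eef_pos: [344.7, -148.7, 218.9]
ee_rot: [0.001, 0.712, 0.702, 0.0]
force: [0.4, -0.6, 0.6]
grip_width: 0.003
grip_force: 0.0
```

```bash
python3 - <<'E'
from h import *
s=sense();print(s['eef_pos'],s['force'],s['time_s'])
im=capture('top');cv2.imwrite('pics/top3.png',cv2.resize(im[130:260,150:310,::-1],None,fx=4,fy=4))
for c,st,p in blobs(im): print(np.round(c,1),st)
for yc in (-41,-40): print(proj('top',[[526,yc-67,z] for z in (30,70)]+[[526,yc-72,32],[527,yc+67,70]]).round(1).tolist())
im=capture('side')
for c,st,p in blobs(im):
    if c[1]>180: print(np.round(c,1),st)
E
```

```text
[ 344.66416296 -148.74097319  218.86762254] [ 0.36668982 -0.64842011  0.61201694] 9.8833
[199.2 196.4] [197 177   5  40 129]
[235.7 196.4] [213 176  43  42 219]
[271.5 199.4] [268 179   8  40 195]
[[273.6, 200.4], [272.4, 198.1], [276.1, 200.3], [198.9, 196.4]]
[[273.1, 200.4], [271.8, 198.1], [275.6, 200.3], [198.4, 196.4]]
[301.5 219.7] [285 219  37   2  47]
[294.  267.6] [272 257  44  23 852]
```

View pics/top3.png

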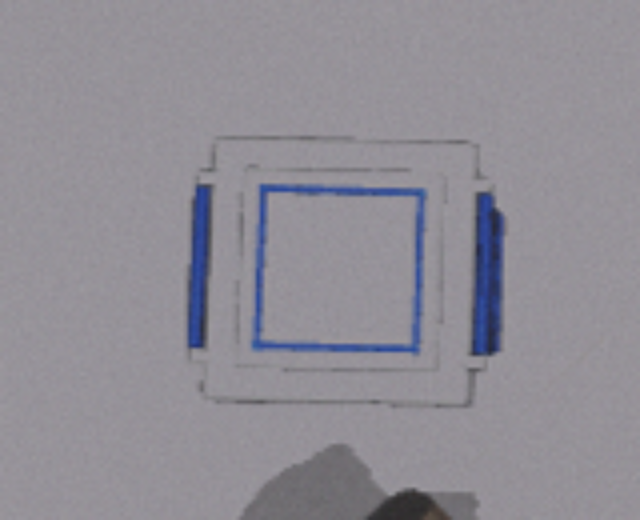

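```bash
python3 - <<'E'
from h import *
from scipy.optimize import minimize
im=capture('top'); B=blobs(im); B.sort(key=lambda b:b[0][0])
P=unproj('top',B[1][2],75)[:,:2]
def loc(p,v): 
    c,s=np.cos(v[2]),np.sin(v[2]); d=p-v[:2]; return np.c_[c*d[:,0]+s*d[:,1],-s*d[:,0]+c*d[:,1]]
def cost(v): 
    q=np.abs(loc(P,v)); return np.sum(np.minimum(np.abs(q.max(1)-v[3]),4)**2)
r=minimize(cost,[*P.mean(0),-.01,36],method='Nelder-Mead',options=dict(maxiter=4000));v=r.x;print(v,r.fun/len(P))
im0=cv2.imread('pics/top0.png')[:,:,::-1].copy();B0=sorted(blobs(im0),key=lambda b:b[0][0])
P=unproj('top',[b for b in B0 if abs(b[0][0]-234.7)<2][0][2],75)[:,:2]
print(minimize(cost,[*P.mean(0),-.01,36],method='Nelder-Mead',options=dict(maxiter=4000)).x)
c,s=np.cos(v[2]),np.sin(v[2]); T=lambda x,y,z:[v[0]+c*x-s*y,v[1]+s*x+c*y,z]
# colour profile across each clip, averaged along x
for sgn in (1,-1):
  for x in (-20,0,20):
    row=[]
    for y in range(54,84,2):
        px=proj('top',[T(x+dx,sgn*y,68) for dx in range(-8,9,2)])
        a=cv2.remap(im,px[:,None,0].astype(np.float32),px[:,None,1].astype(np.float32),1)[:,0].astype(float).mean(0)
        row.append(int(a[2]-a[0]))
    print(sgn,x,row)
# where shut/open free edges would appear at plane z=68, box-frame y
for a in (0,.05,.1,.2):
  for sgn in (1,-1):
    y=65+38*np.sin(a)+2*np.cos(a); z=68-38*np.cos(a)+2*np.sin(a)
    px=proj('top',[T(0,sgn*y,z)]); print(a,sgn,loc(unproj('top',px,68)[:,:2],v).round(1))
side=capture('side')
for x in (-20,0,20):
    px=proj('side',[T(x,67,z) for z in range(20,44,2)])
    a=cv2.remap(side,px[:,None,0].astype(np.float32),px[:,None,1].astype(np.float32),1)[:,0].astype(int)
    print('side z20..',(a[:,2]-a[:,0]).tolist())
E
```

```text
[ 5.27047506e+02 -3.90214742e+01 -1.01516409e-02  3.59714227e+01] 0.5649337901828124
[ 5.27000944e+02 -3.85511226e+01 -1.14585089e-02  3.59416298e+01]
1 -20 [3, 2, 1, 3, 39, 89, 101, 50, 3, 2, 2, 3, 3, 3, 3]
1 0 [3, 3, 1, 5, 52, 96, 98, 51, 5, 2, 3, 2, 2, 3, 3]
1 20 [3, 2, 2, 3, 50, 95, 99, 44, 3, 2, 2, 3, 2, 3, 2]
-1 -20 [3, 2, 2, 3, 42, 95, 92, 58, 53, 64, 23, 1, 1, 2, 2]
-1 0 [3, 3, 1, 5, 39, 70, 95, 69, 49, 68, 31, 0, 2, 2, 3]
-1 20 [3, 3, 1, 1, 38, 90, 96, 58, 36, 58, 28, 0, 2, 2, 2]
0 1 [[-4.  59.4]]
0 -1 [[ -4.  -69.3]]
0.05 1 [[-4.  61.3]]
0.05 -1 [[ -4.  -71.1]]
0.1 1 [[-4.  63.1]]
0.1 -1 [[ -4.  -72.9]]
0.2 1 [[-3.9 66.9]]
0.2 -1 [[ -3.9 -76.5]]
side z20.. [8, 9, 8, 13, 49, 108, 110, 102, 97, 99, 100, 98]
side z20.. [8, 8, 9, 25, 64, 106, 117, 103, 97, 98, 98, 95]
side z20.. [9, 9, 10, 21, 54, 104, 116, 105, 100, 102, 101, 99]
```

Call:
step_arm:
  commands: "0 0 4 0 0 0 0; 0 0 8 0 0 0 0; 0 0 12 0 0 0 0; 0 0 16 0 0 0 0; 0 0 18 0 0 0 0; 0 0 18 4 0 0 0; 0 0 18 8 0 0 0; 0 0 18 12 0 0 0; 0 0 18 15 0 0 0; 0 0 18 17 0 0 0; 0 0 18 18 0 0 0; 0 1 18 18 0 0 0; 0 2 18 18 0 0 0; 0 2.4 18 18 0 0 0; 0 2.6 18 18 0 0 0; 0 2.6 18 18 0 0 0; 0 2.6 18 18 0 0 0"

```text
time_s: 11.5
eef_pos: [526.0, -124.4, 39.1]
ee_rot: [0.001, 0.711, 0.703, 0.0]
force: [0.2, -1.0, 0.7]
grip_width: 0.005
grip_force: 0.0
```

Call:
step_arm:
  commands: "0 0.1 0 0 0 0 0; 0 0.2 0 0 0 0 0; 0 0.2 0 0 0 0 0"

```text
time_s: 11.75
eef_pos: [525.5, -122.4, 38.4]
ee_rot: [0.0, 0.711, 0.703, 0.0]
force: [-0.1, -0.3, -0.4]
grip_width: 0.004
grip_force: 0.0
```

Call:
step_arm:
  commands: "0 0.05 0 0 0 0 0; 0 0.1 0 0 0 0 0; 0 0.1 0 0 0 0 0"

```text
time_s: 12.0
eef_pos: [525.5, -121.4, 38.3]
ee_rot: [-0.0, 0.711, 0.703, -0.0]
force: [-0.2, -0.6, -0.1]
grip_width: 0.001
grip_force: 0.0
```

Call:
step_arm:
  commands: "0 0.05 0 0 0 0 0; 0 0.1 0 0 0 0 0; 0 0.1 0 0 0 0 0"

```text
time_s: 12.25
eef_pos: [525.6, -120.7, 38.3]
ee_rot: [0.0, 0.711, 0.703, -0.0]
force: [-0.4, -2.7, -1.4]
grip_width: -0.003
grip_force: 0.0
```

Call:
step_arm:
  commands: "0 0.05 0 0 0 0 0; 0 0.1 0 0 0 0 0; 0 0.1 0 0 0 0 0"

```text
time_s: 12.5
eef_pos: [525.6, -119.6, 38.3]
ee_rot: [0.0, 0.711, 0.703, -0.0]
force: [-0.6, -3.9, -1.9]
grip_width: 0.001
grip_force: 0.2
```

Call:
step_arm:
  commands: "0 0.05 0 0 0 0 0; 0 0.1 0 0 0 0 0; 0 0.1 0 0 0 0 0"

```text
time_s: 12.75
eef_pos: [525.6, -118.4, 38.3]
ee_rot: [0.0, 0.711, 0.703, 0.0]
force: [-0.1, -3.8, -1.2]
grip_width: -0.001
grip_force: 0.2
```

```bash
python3 - <<'E'
from h import *
im=capture('side')
for c,st,p in blobs(im):
    if c[1]>180: print(np.round(c,2),st)
im=capture('top')
for c,st,p in blobs(im): print(np.round(c,2),st)
E
```

```text
[303.33 220.13] [285 219  37   3  76]
[293.72 268.33] [272 258  43  22 850]
[198.43 187.25] [197 177   4  23  75]
```

Call:
step_arm:
  commands: "0 -1 0 0 0 0 0; 0 -2 0 -0.5 0 0.1 0; 0 -2 0 -1 0 0.2 0; 0 -2 0 -1.4 0 0.25 0; 0 -1.5 0 -1.4 0 0.25 0; 0 -1.2 0 -1.4 0 0.25 0; 0 -1.0 0 -1.4 0 0.25 0; 0 -0.8 0 -1.4 0 0.25 0; 0 -0.7 0 -1.4 0 0.25 0; 0 -0.6 0 -1.4 0 0.25 0; 0 -0.6 0 -1.4 0 0.25 0"

```text
time_s: 13.77
eef_pos: [525.5, -123.9, 52.3]
ee_rot: [-0.088, 0.706, 0.698, 0.089]
force: [0.1, -1.0, -0.6]
grip_width: 0.002
grip_force: 0.0
```

```bash
python3 - <<'E'
from h import *
s=sense();print(s['eef_pos'],s['force'])
im=capture('side')
for c,st,p in blobs(im):
    if c[1]>180: print(np.round(c,2),st)
im=capture('top')
for c,st,p in blobs(im): print(np.round(c,2),st)
cv2.imwrite('pics/side4.png',cv2.resize(capture('side')[160:310,220:380,::-1],None,fx=4,fy=4))
E
```

```text
[ 525.54570071 -123.89030836   52.30450249] [ 0.09442359 -0.97440896 -0.5521843 ]
[305.39 220.19] [285 219  37   3  59]
[293.73 268.3 ] [272 258  43  22 848]
[198.   196.73] [196 177   5  40 137]
[224.55 190.74] [212 176  43  41 134]
```

View pics/side4.png

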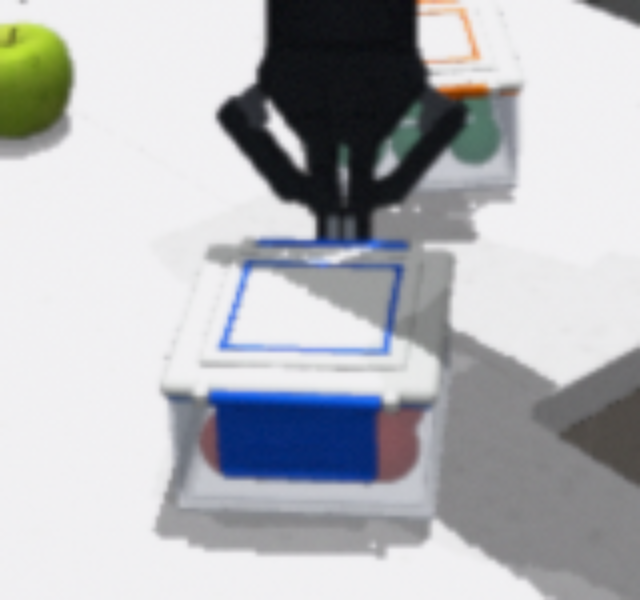

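Call:
step_arm:
  commands: "0 0.1 0 0.03 0 0 0; 0 0.2 0 0.05 0 0 0; 0 0.2 0 0.05 0 0 0"

```text
time_s: 14.17
eef_pos: [525.5, -122.2, 52.3]
ee_rot: [-0.088, 0.706, 0.697, 0.089]
force: [-0.0, -1.1, 0.3]
grip_width: 0.003
grip_force: 0.0
```

Call:
step_arm:
  commands: "0 0.05 0 0.01 0 0 0; 0 0.1 0 0.03 0 0 0; 0 0.1 0 0.03 0 0 0"

```text
time_s: 14.42
eef_pos: [525.5, -121.2, 52.3]
ee_rot: [-0.088, 0.706, 0.697, 0.089]
force: [0.6, -0.5, -1.0]
grip_width: -0.002
grip_force: 0.0
```

Call:
step_arm:
  commands: "0 0.05 0 0.01 0 0 0; 0 0.1 0 0.03 0 0 0; 0 0.1 0 0.03 0 0 0"

```text
time_s: 14.67
eef_pos: [525.6, -120.3, 52.2]
ee_rot: [-0.088, 0.706, 0.697, 0.089]
force: [-0.1, -1.8, -0.3]
grip_width: 0.001
grip_force: 0.4
```

Call:
step_arm:
  commands: "0 0.05 0 0.01 0 0 0; 0 0.1 0 0.03 0 0 0; 0 0.1 0 0.03 0 0 0"

```text
time_s: 14.92
eef_pos: [525.6, -119.2, 52.2]
ee_rot: [-0.088, 0.706, 0.697, 0.089]
force: [0.3, -0.6, -0.2]
grip_width: 0.002
grip_force: 0.5
```

Call:
step_arm:
  commands: "0 0.05 0 0.01 0 0 0; 0 0.1 0 0.03 0 0 0; 0 0.1 0 0.03 0 0 0"

```text
time_s: 15.17
eef_pos: [525.6, -118.5, 52.2]
ee_rot: [-0.087, 0.706, 0.697, 0.088]
force: [-0.2, -2.4, -1.5]
grip_width: 0.001
grip_force: 1.8
```

```bash
python3 - <<'E'
from h import *
im=capture('side')
for c,st,p in blobs(im):
    if c[1]>230: print(np.round(c,2),st)
im=capture('top')
for c,st,p in blobs(im): print(np.round(c,2),st)
print(sense()['force'])
E
```

```text
[293.72 268.34] [272 258  43  22 849]
[198.  196.5] [196 177   5  40 136]
[225.12 189.69] [212 176  43  41 131]
[-0.56606676 -3.85532812 -1.35196532]
```

Call:
step_arm:
  commands: "0 -0.5 0 -0.12 0 0 0; 0 -1.5 0 -0.38 0 0 0; 0 -3 0 -0.77 0 0 0; 0 -2 0 -4.6 0 0 0; 0 -1 0 -8.5 0 0 0; 0 0 0 -12.4 0 0 0; 0 0.95 0 -16.3 0 0 0; 0 3.9 0 -15.5 0 -0.06 0; 0 6.8 0 -14.8 0 -0.12 0; 0 9.7 0 -14 0 -0.18 0; 0 12.6 0 -13.3 0 -0.24 0; 0 15.5 0 -12.5 0 -0.3 0; 0 18.4 0 -11.8 0 -0.36 0; 0 21.4 0 -11 0 -0.43 0; 0 24.3 0 -10.3 0 -0.5 0; 0 24.3 0 -10.3 0 -0.5 0; 0 24.3 0 -10.3 0 -0.5 0; 0 24.3 0 -10.3 0 -0.5 0"

```text
time_s: 16.77
eef_pos: [528.4, 90.8, 212.0]
ee_rot: [0.087, 0.706, 0.697, -0.089]
force: [-0.2, 0.3, -0.2]
grip_width: 0.002
grip_force: 0.0
```

```bash
cat >> h.py <<'E'
from scipy.optimize import minimize
def loc(p,v): 
    c,s=np.cos(v[2]),np.sin(v[2]); d=p-v[:2]; return np.c_[c*d[:,0]+s*d[:,1],-s*d[:,0]+c*d[:,1]]
def check():
    im=capture('top');side=capture('side')
    b=[b for b in blobs(im) if 38<b[1][2]<48 and 38<b[1][3]<48][0]
    P=unproj('top',b[2],75)[:,:2]
    v=minimize(lambda v:np.sum(np.minimum(np.abs(np.abs(loc(P,v)).max(1)-v[3]),4)**2),[*P.mean(0),-.01,36],method='Nelder-Mead',options=dict(maxiter=4000)).x
    print(v)
    c,s=np.cos(v[2]),np.sin(v[2]); T=lambda x,y,z:[v[0]+c*x-s*y,v[1]+s*x+c*y,z]
    def prof(n,im,pts):
        px=proj(n,pts).astype(np.float32);a=cv2.remap(im,px[:,None,0],px[:,None,1],1)[:,0].astype(float).mean(0);return int(a[2]-a[0])
    for sg in (1,-1): print('top y54..',sg,[prof('top',im,[T(x,sg*y,68) for x in range(-24,25,2)]) for y in range(54,82,2)])
    print('side z20..',[prof('side',side,[T(x,67,z) for x in range(-24,25,2)]) for z in range(20,40,2)])
    return im,side,v
E
python3 - <<'E'
from h import *
s=sense();print(s['eef_pos'],s['force'])
im,side,v=check()
a=cv2.resize(im[150:240,170:300,::-1],None,fx=5,fy=5);cv2.imwrite('pics/top5.png',a)
E
```

```text
[528.42865347  90.7854577  212.0255644 ] [-0.23588638  0.33143744 -0.24480129]
[ 5.27161572e+02 -3.67008720e+01 -1.12771350e-02  3.59552500e+01]
top y54.. 1 [3, 2, 1, 3, 50, 93, 94, 43, 3, 2, 3, 3, 3, 2]
top y54.. -1 [3, 3, 1, 3, 41, 90, 96, 75, 55, 17, 1, 2, 2, 3]
side z20.. [8, 8, 9, 20, 55, 102, 113, 106, 103, 103]
```

View pics/top5.png

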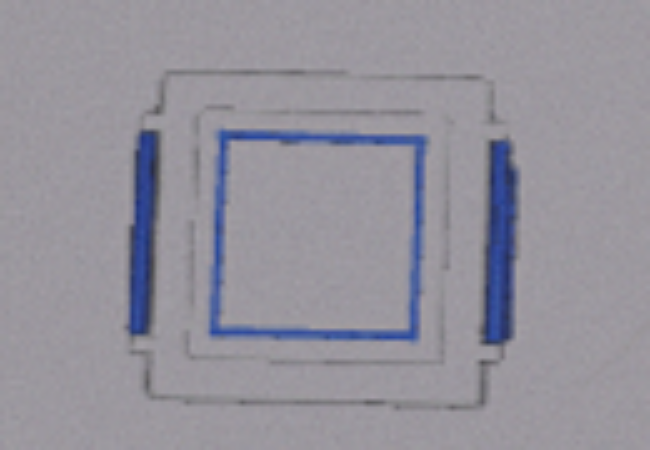

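Call:
step_arm:
  commands: "0 1 0 3.9 0 0 0; 0 2 0 7.8 0 0 0; 0 3 0 11.6 0 0 0; 0 3.6 0 14 0 0 0; 0 3.96 0 15.5 0 0 0; 0 2 0 16 0 0 0; 0 0.7 0 16.3 0 0 0; 0 0.2 0 16.46 0 0 0; 0 0 0 16.5 0 0 0; 0 0 0 16.5 0 0 0; 0 0 0 16.5 0 0 0"

```text
time_s: 17.78
eef_pos: [527.8, 51.0, 52.4]
ee_rot: [0.088, 0.706, 0.697, -0.088]
force: [0.3, -0.1, -0.2]
grip_width: -0.001
grip_force: 0.0
```

Call:
step_arm:
  commands: "0 -0.1 0 0.03 0 0 0; 0 -0.2 0 0.05 0 0 0; 0 -0.2 0 0.05 0 0 0"

```text
time_s: 18.03
eef_pos: [527.6, 49.1, 52.2]
ee_rot: [0.088, 0.706, 0.698, -0.089]
force: [0.0, -0.8, 0.8]
grip_width: -0.004
grip_force: 0.0
```

Call:
step_arm:
  commands: "0 -0.05 0 0.01 0 0 0; 0 -0.1 0 0.03 0 0 0; 0 -0.1 0 0.03 0 0 0"

```text
time_s: 18.28
eef_pos: [527.6, 47.9, 52.1]
ee_rot: [0.088, 0.706, 0.697, -0.089]
force: [0.6, 0.7, -0.2]
grip_width: -0.003
grip_force: 0.0
```

Call:
step_arm:
  commands: "0 -0.05 0 0.01 0 0 0; 0 -0.1 0 0.03 0 0 0; 0 -0.1 0 0.03 0 0 0"

```text
time_s: 18.53
eef_pos: [527.6, 46.7, 52.1]
ee_rot: [0.088, 0.706, 0.697, -0.089]
force: [0.9, 0.5, 0.1]
grip_width: -0.001
grip_force: 0.0
```

Call:
step_arm:
  commands: "0 -0.05 0 0.01 0 0 0; 0 -0.1 0 0.03 0 0 0; 0 -0.1 0 0.03 0 0 0"

```text
time_s: 18.78
eef_pos: [527.6, 45.7, 52.1]
ee_rot: [0.088, 0.706, 0.697, -0.089]
force: [0.6, -0.1, 0.5]
grip_width: -0.0
grip_force: 0.0
```

Call:
step_arm:
  commands: "0 -0.05 0 0.01 0 0 0; 0 -0.07 0 0.02 0 0 0; 0 -0.07 0 0.02 0 0 0"

```text
time_s: 19.03
eef_pos: [527.6, 45.1, 52.0]
ee_rot: [0.088, 0.706, 0.697, -0.089]
force: [-0.7, 1.1, -0.0]
grip_width: 0.003
grip_force: 0.4
```

Call:
step_arm:
  commands: "0 -0.05 0 0.01 0 0 0; 0 -0.08 0 0.02 0 0 0; 0 -0.08 0 0.02 0 0 0"

```text
time_s: 19.28
eef_pos: [527.5, 44.2, 52.0]
ee_rot: [0.088, 0.706, 0.697, -0.089]
force: [0.2, 1.4, -0.6]
grip_width: 0.001
grip_force: 0.5
```

Call:
step_arm:
  commands: "0 -0.05 0 0.01 0 0 0; 0 -0.06 0 0.02 0 0 0; 0 -0.06 0 0.02 0 0 0"

```text
time_s: 19.53
eef_pos: [527.5, 43.6, 52.0]
ee_rot: [0.088, 0.706, 0.697, -0.089]
force: [-0.1, 1.0, -0.9]
grip_width: 0.005
grip_force: 0.5
```

Call:
step_arm:
  commands: "0 -0.05 0 0.01 0 0 0; 0 -0.08 0 0.02 0 0 0; 0 -0.08 0 0.02 0 0 0"

```text
time_s: 19.78
eef_pos: [527.5, 43.0, 52.0]
ee_rot: [0.087, 0.706, 0.697, -0.088]
force: [0.7, 3.6, -0.8]
grip_width: 0.001
grip_force: 2.2
```

Call:
step_arm:
  commands: "0 -0.05 0 0.01 0 0 0; 0 -0.06 0 0.02 0 0 0; 0 -0.06 0 0.02 0 0 0"

```text
time_s: 20.03
eef_pos: [527.5, 42.2, 52.0]
ee_rot: [0.088, 0.706, 0.697, -0.089]
force: [-0.4, 5.2, 0.2]
grip_width: 0.002
grip_force: 2.3
```

```bash
python3 - <<'E'
from h import *
im,side,v=check()
s=sense();print(s['force'],s['grip_force'])
E
```

```text
[ 5.27142665e+02 -3.75838611e+01 -1.05033168e-02  3.60001919e+01]
top y54.. 1 [2, 3, 1, 5, 55, 101, 102, 45, 5, 2, 4, 4, 3, 2]
top y54.. -1 [2, 2, 2, 2, 46, 102, 104, 79, 58, 19, 1, 3, 3, 3]
side z20.. [9, 8, 8, 8, 14, 31, 51, 54, 49, 47]
[-0.40156461  4.69795677  0.12497491] 2.3834656085819006
```

Call:
step_arm:
  commands: "0 0.5 0 -0.12 0 0 0; 0 1.5 0 -0.38 0 0 0; 0 3 0 -0.77 0 0 0; 0 4.5 0 -1.15 0 0 0; 0 3.5 0 -5 0 0 0; 0 2.5 0 -9 0 0 0; 0 1.5 0 -12.8 0 0 0; 0 0.5 0 -16.7 0 0 0; 0 0.5 0 -16.7 0 0 0; 0 0.5 0 -16.7 0 0 0"

```text
time_s: 20.97
eef_pos: [528.8, 88.8, 214.7]
ee_rot: [0.089, 0.706, 0.697, -0.087]
force: [0.6, 0.1, -0.8]
grip_width: -0.002
grip_force: 0.0
```

```bash
python3 - <<'E'
from h import *
im,side,v=check()
s=sense();print(s['force'],s['eef_pos'],s['time_s'])
cv2.imwrite('pics/side6.png',cv2.resize(side[160:310,220:380,::-1],None,fx=4,fy=4))
E
```

```text
[ 5.27178978e+02 -3.75994481e+01 -9.61604305e-03  3.60161271e+01]
top y54.. 1 [3, 3, 1, 5, 49, 92, 94, 41, 4, 2, 3, 2, 2, 2]
top y54.. -1 [3, 3, 1, 2, 44, 98, 100, 76, 56, 19, 0, 2, 2, 2]
side z20.. [8, 8, 8, 9, 22, 61, 104, 111, 103, 100]
[ 0.4079831   0.15910502 -0.28774364] [527.62772169  88.55797079 211.64251626] 21.0667
```

View pics/side6.png

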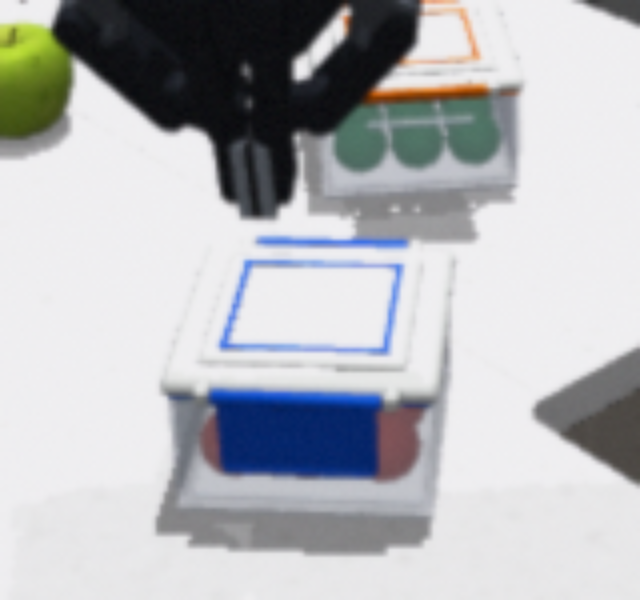

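```bash
python3 -c "
from rig import *
print(finish_job())"
```

```text
the job is handed in; nothing more can be done
None
```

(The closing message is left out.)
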